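Fit a drive wheel onto the three studs of a robot vacuum's drive module

TASK

Fit the new drive wheel (black tyre, white centre) to the robot vacuum's drive module: slip it over the spindle, turn it until its three holes find the hub's studs and slide it fully home, flat on the hub flange. Then push the orange retaining cap over the spindle until it sits flush on the wheel, and let go. Do it by feel, never forcing the wheel or the cap with more than about 40 N, and leave the worn wheel and the other things on the bench where they are.

Things in the scene. Friction and masses are not known exactly. Their poses are not given: they have to be found in the camera images.
- wheel: New drive wheel, black treaded tyre, white centre: 64 mm across, 22 mm thick, about 110 g, lying flat with its fitting side down. Origin at the centre of the underside, z up. A bore of 11.2 mm runs through the centre; three 7.2 mm through holes lie 15 mm from the axis, one on the wheel's +y axis, the others 120 degrees on. Underside flat.
- wheel_face (a point): Centre of the upper face of the new wheel's white centre, 18 mm above its underside (the tyre's edge stands 4 mm higher). The fitted cap's underside rests here.
- module: Drive module, fixed: black gear case lying in a grey cradle, hub upward. Origin on the bench below the hub axis, z up, x along the case. Cradle 176 x 92 mm, from x -48 to 128 mm; case top 36 mm high, 34 mm round the hub axis; motor can 28 mm across at x = 98 mm, top 58 mm high. Nothing else is higher than 50 mm but spindle and studs.
- flange (a point): Centre of the upper face of the hub's aluminium flange (42 mm across), 50 mm above the bench: the fitted wheel's underside rests here. Three brass studs, 6 mm across, 10 mm high, rims bevelled 1 mm, stand on it 15 mm from the axis, 120 degrees apart. The hub stopped at any angle, not measured: see or feel it. It holds up to 0.2 N m, then turns. A wheel that misses the studs rests 10 mm too high.
- spindle_tip (a point): Tip of the fixed-height steel spindle on the hub axis, 32 mm above the flange. 10 mm across, the last 4 mm tapering to 4 mm, so wheel and cap centre themselves when up to 2 mm off.
- cap: Orange retaining cap standing on the bench: foot 28 mm across, 4 mm thick, below a ribbed knob 20 mm across; 27 mm high in all, about 30 g. Origin at the centre of its underside, z up. A blind bore of 11 mm, 17 mm deep, opens at the underside and slides freely over the spindle until the foot rests on the wheel's white centre.
- worn_wheel: A worn wheel of the same shape and size, grey tyre and yellow centre; stays where it is. Origin at the centre of its underside.
- screwdriver: Screwdriver lying on the bench, black and yellow handle, about 180 mm long, 27 mm thick; stays. Origin at the front end of the handle, handle to its -x.
- multimeter: Green multimeter lying flat, 185 x 88 x 34 mm; stays. Origin at the centre of its underside.
- grease_pot: White pot with blue lid, 48 mm across, 60 mm high; stays. Origin at the centre of its underside.
- parts_tray: Blue open tray with screws, 160 x 110 x 28 mm; stays. Origin at the centre of its underside.
- side_brush: Three-armed side brush lying flat, arms 64 mm long, 14 mm high; stays. Origin at the centre of its underside.
- tape_roll: Yellow roll of tape lying flat, 100 mm across, 24 mm high; stays. Origin at the centre of its underside.
There are look-alikes about, which are no part of the job. Leave any green look-alike of the module alone.

How it is judged:
By the outcome, as a careful person would: the job done as asked, in the order asked, and still so for the second after the job is handed in, with the robot touching nothing.
It also fails if it takes over 72 s, if anything falls off the work surface, if the arm or the gripper's body presses on something with over 40 N, if the wrist force passes 120 N, or if a joint passes its speed limit or range.

ROBOT

A 6-joint arm with a two-finger parallel gripper is mounted at the origin on the work surface. World frame = base frame: x ahead of the robot, y to its left, z up, the work surface at z = 0. Lengths are in m, angles in degrees, forces in N, time in s.
With the tool pointing down it reaches from about 0.35 to 0.875 m from the base axis. Payload 4.2 kg.
Tool frame: the origin (TCP) lies midway between the tips of the shut fingers; the grasp point (between the pads) lies 19 mm behind it (r.pinch_z is the distance from the TCP to the grasp point, in m); z points along the fingers, y is the line along which they close (so a half turn about z gives the same grasp; the last joint's range is limited). The gripper opens to 87 mm and grips with 3 to 60 N. Pads are 19 mm wide; open, the fingers measure 117 mm over their backs; the gripper's body (75 mm by 190 mm) begins 51 mm behind the grasp point.
Start: joints at [84.087, 22.042, 0.453, 0, -68.411, -14.817], TCP at [0.221, 0.585, 0.183] pointing down, gripper open.
Joint ranges: [-179.83, 179.83], [-69.29, 118.12], [-61.27, 80.66], [-181.25, 117.63], [-171.15, -9.14], [-177.46, 177.46]. Speed limits (degrees/s): [159.86, 159.86, 180, 180, 180, 180].

INTERFACE

Orientations are given as a 3x3 rotation matrix whose columns are the frame's x, y, z axes.
In Python, from station import r, imaging, models gives the robot as it stands. The module is installed in compiled form; this text tells all that it offers.
- The arm moves only by the tool apply_moves, never from a script. Its argument "moves" is a list of rows, each a list of 2 entries, a list of its own where there are three numbers: the shift along the tool's x, y, z in m, then the turn about the tool's z in degrees. A call has 1 to 5 rows; each row shifts and turns the commanded pose from where the row before left it, along the tool's axes as they then stand; what a row does not reach is not made up. A row lasts 1/12 s, in which the tool goes at most 41.7 mm and 7.16 degrees, less where a joint would pass 70% of its speed; a pose out of reach is approached as far as the arm can. A call is refused whole if a number of a shift passes 0.0417 or a number of a turn 7.16, either way. A call with a gripper value outside its range is refused whole. "hand" is the finger opening in m, from 0 to 0.087, set as the call begins (left out, the last holds). The fingers move at their own pace and stop on an object; the grip force is fixed at half the most. Time passes only in rows, so rows that do not move let the fingers close. It gives the time, the measured TCP pose, the force, the opening and the grip force at its end, in the units of the state.
- r.sense(): the state, without advancing time (a new reading comes with each control period).
- imaging.capture(name): name is "scene" or "top" or "wrist"; returns a dict with "frame" (384x512x3 uint8, blue, green, red), "intrinsics" (3x3 intrinsics, pixels), "eye" and "orientation" of the camera in the world. Camera axes: x right, y down, z forward; pixel columns grow to the right and rows downward; lengths in m; the calibration is good to about 2 mm. A picture is of the moment at which its call begins. There is no depth.
- r.finish_job(): hands the job in; it is judged then, once.
Trained networks look in a picture, given as the dict that the camera call returned (one of the last four; its "shot" number tells which), for a name from the list of things; names that differ only in an ending like _2 or _b are one class to them, and where a whole thing is asked for, a point or a joint stands for the part that bears it (a point fixed in the world has none). Each returns a list of dicts, best first, with "confidence" (0 to 1); they miss things now and then, are a little off and sometimes report something else, mostly with a low value. They report only what shows in the picture. A call takes as long as a camera call. They do not tell look-alikes from the thing itself.
- models.cut_out(picture, target): "region" (384x512 bool, what is visible of it) and "extent" ([left, top, width, height] as shares, 0 to 1, of the picture: columns of its width, rows of its height, round what is visible of it).
- models.place_of(picture, target): "at" ([column, row] as shares, 0 to 1, of the picture: columns of its width, rows of its height: a listed point, or the origin of a listed thing).
The state is a dict: "time_s": time; "joints": joint angles; "joint_velocities": joint speeds; "effort": joint torques, N m; "tcp_pos": TCP position; "ee_rot": TCP orientation; "wrist_force": force on the tool from outside, world axes, zero at the start; "moment": the same for the moment, N m; "gripper_width": opening from 0.0 (shut) to 1.0 (fully open); "gripper_force": force on a finger pad.
Only numpy, scipy, OpenCV 4.12 (cv2) and the standard library are available. Lean on these libraries where they do the work, as an engineer would, in place of code of your own. Each camera call takes 0.05 s, during which the arm holds its last target. There are 200 camera calls.

## Working session

There is one attempt and no reset: what is moved stays moved. The work goes in short steps, Python scripts to look and compute and a tool call to move; the robot and the scene stay as the last step left them, time stands still between calls to the robot, and variables do not carry over. Pictures are saved under pics/ and viewed, at most 13 in all, crops included, and the job is handed in when it is done.

Besides the shell and the picture viewer there is one more tool, called after "Emit:" as name(argument=value, ...) on one line, values as JSON. apply_moves: Moves the arm, as the interface text tells. Its arguments: {"type":"object","properties":{"moves":{"type":"array"},"hand":{"type":"number"}},"required":["moves"]}

```bash
mkdir -p pics; cat > h.py <<'E'
from station import r, imaging, models
import numpy as np, cv2
def ray(p,u,v,z):
    d=p["orientation"]@(np.linalg.inv(p["intrinsics"])@np.array([u,v,1.]))
    e=np.array(p["eye"]); return e+d*(z-e[2])/d[2]
def proj(p,X):
    c=np.array(p["orientation"]).T@(np.array(X)-p["eye"]); q=p["intrinsics"]@c; return q[:2]/q[2]
E
python3 - <<'E'
from h import *
a=imaging.capture("top");b=imaging.capture("scene")
cv2.imwrite("pics/top.png",a["frame"]);cv2.imwrite("pics/scene.png",b["frame"])
print(a["eye"],a["orientation"],a["intrinsics"],b["eye"])
Z=dict(wheel=0,wheel_face=.018,module=0,flange=.05,spindle_tip=.082,cap=0,worn_wheel=0,screwdriver=.013,multimeter=0,grease_pot=0,parts_tray=0,side_brush=0,tape_roll=0)
for n,z in Z.items():
  for p,l in ((a,"top"),(b,"scene")):
    for d in models.place_of(p,n)[:3]:
        u,v=d["at"][0]*512,d["at"][1]*384
        print(n,l,round(d["confidence"],2),round(u),round(v),ray(p,u,v,z)[:2].round(3))
s=r.sense();print(s["ee_rot"],s["tcp_pos"],s["time_s"],r.pinch_z)
E
```

```text
[ 0.21013237 -0.01353785  1.24531581] [[-0.06693862 -0.97596691  0.20738327]
 [-0.99774715  0.06640416 -0.0095454 ]
 [-0.00445512 -0.20755502 -0.9782132 ]] [[384.13234595   0.         258.35734162]
 [  0.         384.13234595 185.44865302]
 [  0.           0.           1.        ]] [0.98653914 0.36829105 1.11764765]
wheel top 0.51 165 195 [0.462 0.283]
wheel scene 0.89 338 262 [0.466 0.274]
wheel scene 0.51 249 227 [0.541 0.006]
wheel_face top 0.76 165 197 [0.453 0.28 ]
wheel_face scene 0.77 338 261 [0.471 0.275]
module top 0.84 359 289 [ 0.121 -0.317]
module top 0.55 252 169 [ 0.533 -0.008]
module scene 0.83 246 228 [0.548 0.   ]
module scene 0.67 253 100 [ 0.127 -0.311]
flange top 0.8 251 165 [ 0.531 -0.007]
flange top 0.7 359 289 [ 0.125 -0.304]
flange scene 0.87 255 89 [ 0.117 -0.307]
flange scene 0.84 249 214 [ 0.526 -0.006]
spindle_tip top 0.95 250 159 [ 0.543 -0.004]
spindle_tip top 0.85 366 289 [ 0.127 -0.317]
spindle_tip scene 0.94 253 85 [ 0.133 -0.306]
spindle_tip scene 0.77 246 213 [ 0.542 -0.004]
spindle_tip scene 0.68 172 109 [ 0.393 -0.444]
cap top 0.64 252 166 [ 0.541
[... 283 characters left out ...]
331 [0.676 0.326]
multimeter top 0.68 412 214 [ 0.346 -0.519]
multimeter scene 0.58 244 212 [ 0.506 -0.038]
grease_pot top 0.73 362 147 [ 0.583 -0.386]
grease_pot scene 0.56 145 170 [ 0.591 -0.385]
parts_tray top 0.8 311 102 [ 0.759 -0.227]
parts_tray scene 0.61 140 234 [ 0.76  -0.228]
side_brush top 0.78 142 237 [0.329 0.361]
side_brush top 0.19 310 100 [ 0.766 -0.226]
side_brush scene 0.71 387 246 [0.334 0.36 ]
tape_roll top 0.66 102 198 [0.467 0.493]
tape_roll scene 0.72 408 310 [0.463 0.496]
[[ 9.35259847e-01 -3.53961889e-01 -5.26949464e-06]
 [-3.53961889e-01 -9.35259847e-01 -2.53817004e-05]
 [ 4.05580786e-06  2.56036855e-05 -1.00000000e+00]] [0.22117386 0.58451864 0.18274435] 1.4 0.0187
```

```bash
python3 - <<'E'
import cv2
a=cv2.imread("pics/top.png");cv2.imwrite("pics/topb.png",cv2.resize(a,(800,600),interpolation=cv2.INTER_CUBIC))
E
```

```text
(no output)
```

View pics/topb.png

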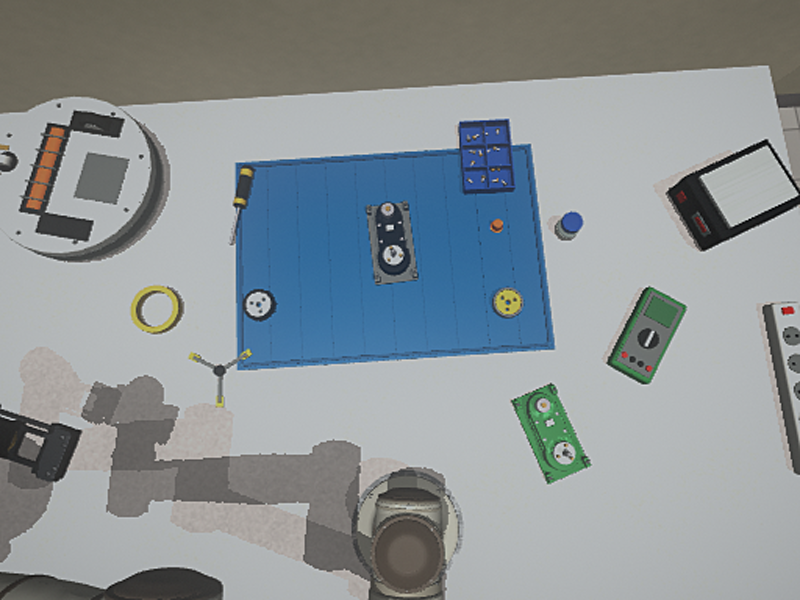

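View pics/scene.png

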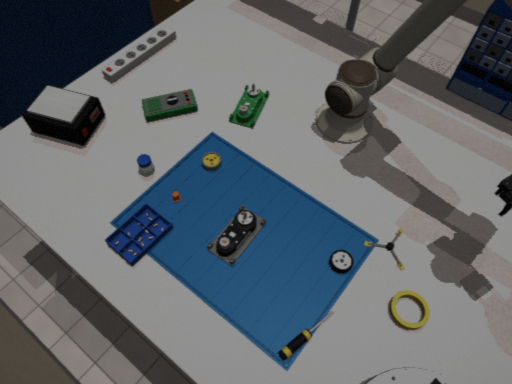

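Candidates in the top view (800 x 600 picture) are listed here.
- **Wheel:** black/white at (259,304). The yellow-centred one at (508,302) is the worn wheel.
- **Module:** black one in the grey cradle, hub at (393,257). The green look-alike is at (548,432).
- **Cap:** orange at (497,226). The orange strip at (45,165) on the round machine is not it.

I choose black/white wheel, black module and orange cap. Next I move towards the wheel and check with a close crop.

Emit:
apply_moves(moves=[[[0.033, 0.0205, 0], 0], [[0.033, 0.0205, 0], 0], [[0.033, 0.0205, 0], 0], [[0.033, 0.0205, 0], 0], [[0.033, 0.0205, 0], 0]], hand=0.087)

```text
time_s: 1.82
tcp_pos: [0.3399, 0.4288, 0.1829]
ee_rot: [[0.936, -0.353, 0.0], [-0.353, -0.936, 0.0], [0.0, -0.0, -1.0]]
wrist_force: [0.0, -0.7, 0.3]
gripper_width: 0.996
gripper_force: 0.0
```

Emit:
apply_moves(moves=[[[0.033, 0.0205, 0], 0], [[0.033, 0.0205, 0], 0], [[0.033, 0.0205, 0], 0], [[0.023, 0.0145, 0], 0], [[0, 0, 0], 0]])

```text
time_s: 2.23
tcp_pos: [0.4284, 0.3124, 0.183]
ee_rot: [[0.933, -0.359, 0.0], [-0.359, -0.933, -0.001], [0.0, 0.001, -1.0]]
wrist_force: [-0.6, -0.3, 0.5]
gripper_width: 1.001
gripper_force: 0.0
```

```bash
python3 - <<'E'
from h import *
p=imaging.capture("wrist");s=r.sense()
R=np.array(s["ee_rot"]);print(s["tcp_pos"],"cam in tool",R.T@(np.array(p["eye"])-s["tcp_pos"]),"\n",R.T@np.array(p["orientation"]),p["intrinsics"][0])
for n,z in (("wheel",0),("wheel_face",.018)):
  for d in models.place_of(p,n)[:3]:
    u,v=d["at"][0]*512,d["at"][1]*384
    print(n,d["confidence"],u,v,ray(p,u,v,z))
cv2.imwrite("pics/w1.png",p["frame"])
E
```

```text
[0.42762331 0.31401383 0.18293559] cam in tool [ 8.29163601e-02 -5.81358787e-05 -2.02419508e-01] 
 [[-1.14899808e-03 -9.54506859e-01 -2.98186748e-01]
 [ 9.99999105e-01 -1.30125348e-03  3.12080674e-04]
 [-6.85899687e-04 -2.98186122e-01  9.54507499e-01]] [339.22012858   0.         256.97089246]
wheel 0.96 271.9232 118.1184 [0.46492165 0.28170133 0.        ]
wheel_face 0.86 274.1248 124.49279999999999 [0.45966027 0.28195089 0.018     ]
```

View pics/w1.png

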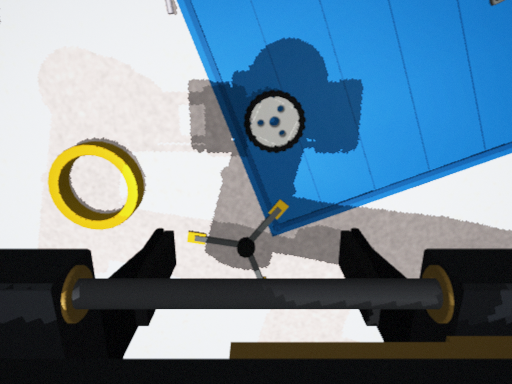

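The wheel (black tyre, white centre) sits at about (274,121) in the wrist picture, with bore and three holes visible. I rectify it to metric for centre and hole angle.

```bash
cat >> h.py <<'E'
def rect(p,cx,cy,z,half=.045,n=540):
    # metric view of plane z: column grows with world x, row with -y
    W=[(cx-half,cy+half),(cx+half,cy+half),(cx+half,cy-half),(cx-half,cy-half)]
    src=np.float32([proj(p,(x,y,z)) for x,y in W]); dst=np.float32([(0,0),(n,0),(n,n),(0,n)])
    return cv2.warpPerspective(p["frame"],cv2.getPerspectiveTransform(src,dst),(n,n),flags=cv2.INTER_CUBIC)
E
python3 - <<'E'
from h import *
p=imaging.capture("wrist")
cx,cy=.461,.281;n=540;k=n/.09
im=rect(p,cx,cy,.018);cv2.imwrite("pics/r1.png",im)
g=im.min(axis=2);m=(g>130).astype(np.uint8)
nl,l,st,ce=cv2.connectedComponentsWithStats(m)
for i in range(1,nl):
  if st[i,4]>20000:
    c=max(cv2.findContours((l==i).astype(np.uint8),cv2.RETR_EXTERNAL,cv2.CHAIN_APPROX_NONE)[0],key=len)
    e=cv2.fitEllipse(cv2.convexHull(c));print(st[i],"ellipse",cx-.045+e[0][0]/k,cy+.045-e[0][1]/k,np.array(e[1])/k)
    f=np.zeros_like(m);cv2.drawContours(f,[cv2.convexHull(c)],-1,1,-1)
    f=cv2.erode(f,np.ones((9,9)))*(1-m)
    a,b,s2,c2=cv2.connectedComponentsWithStats(f)
    X=[]
    for j in range(1,a):
      if s2[j,4]>150: q=c2[j]/k;X.append((cx-.045+q[0],cy+.045-q[1]));print(X[-1],s2[j,4],np.degrees(np.arctan2(cy+.045-q[1]-(cy+.045-e[0][1]/k),q[0]-e[0][0]/k)))
E
```

```text
[  122   113   314   314 66848] ellipse 0.4622843983968099 0.2809307810465495 [0.0524726  0.05280339]
(np.float64(0.46665524605385333), np.float64(0.2950754874651811)) 1795 72.82835781829453
(np.float64(0.4625222416958772), np.float64(0.28072863461859454)) 3994 -40.361686768063414
(np.float64(0.4480670339761249), np.float64(0.2771485766758494)) 1815 -165.10279936610794
(np.float64(0.4728888888888889), np.float64(0.26992010941331823)) 1767 -46.076546464265
```

View pics/r1.png

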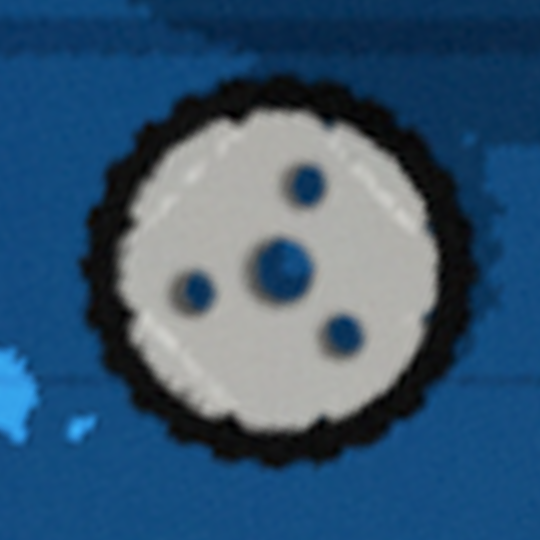

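Emit:
apply_moves(moves=[[[0.015, 0.006, 0.03], 0], [[0.015, 0.006, 0.03], 0], [[0.0145, 0.0064, 0.03], 0], [[0, 0, 0.03], 0], [[0, 0, 0.02], 0]])

```text
time_s: 2.85
tcp_pos: [0.4602, 0.2826, 0.0399]
ee_rot: [[0.935, -0.354, -0.003], [-0.354, -0.935, -0.002], [-0.002, 0.003, -1.0]]
wrist_force: [0.3, -0.4, 0.2]
gripper_width: 0.999
gripper_force: 0.0
```

Emit:
apply_moves(moves=[[[0, 0, 0.015], 0], [[0, 0, 0.012], 0], [[0, 0, 0.009], 0], [[0, 0, 0.0], 0]])

```text
time_s: 3.18
tcp_pos: [0.4601, 0.283, 0.0048]
ee_rot: [[0.936, -0.353, -0.003], [-0.353, -0.936, -0.003], [-0.002, 0.003, -1.0]]
wrist_force: [-0.2, -1.4, 0.0]
gripper_width: 1.001
gripper_force: 0.0
```

```bash
python3 - <<'E'
from h import *
s=r.sense();print(s["tcp_pos"],s["wrist_force"],s["time_s"]);R=np.array(s["ee_rot"])
print(R.T@(np.array([.4625,.2808,.003])-s["tcp_pos"]))
E
```

```text
[0.46006141 0.28302982 0.00483846] [-0.23125436 -1.36985999  0.00896281] 3.1833
[0.00307134 0.00122016 0.00183763]
```

Emit:
apply_moves(moves=[[[0.003, 0.0012, 0.0015], 0], [[0, 0, 0], 0]])

```text
time_s: 3.35
tcp_pos: [0.4644, 0.2815, 0.0058]
ee_rot: [[0.936, -0.353, 0.001], [-0.353, -0.936, 0.001], [0.001, -0.001, -1.0]]
wrist_force: [0.5, -0.3, 0.2]
gripper_width: 1.004
gripper_force: 0.0
```

Emit:
apply_moves(moves=[[[0, 0, 0], 0], [[0, 0, 0], 0], [[0, 0, 0], 0], [[0, 0, 0], 0], [[0, 0, 0], 0]], hand=0.055)

```text
time_s: 3.77
tcp_pos: [0.464, 0.2809, 0.0055]
ee_rot: [[0.935, -0.354, 0.0], [-0.354, -0.935, 0.0], [0.0, -0.0, -1.0]]
wrist_force: [0.7, 0.4, 0.0]
gripper_width: 0.71
gripper_force: 0.0
```

Emit:
apply_moves(moves=[[[0, 0, 0], 0], [[0, 0, 0], 0], [[0, 0, -0.02], 0], [[0, 0, -0.035], 0], [[0, 0, -0.04], 0]])

```text
time_s: 4.18
tcp_pos: [0.4625, 0.2795, 0.0993]
ee_rot: [[0.935, -0.354, -0.004], [-0.354, -0.935, -0.004], [-0.002, 0.005, -1.0]]
wrist_force: [1.0, 1.7, -0.4]
gripper_width: 0.636
gripper_force: 0.0
```

```bash
python3 - <<'E'
from h import *
p=imaging.capture("wrist");s=r.sense();print(s["gripper_width"],s["gripper_force"],s["tcp_pos"],s["wrist_force"])
cv2.imwrite("pics/w2.png",p["frame"])
E
```

```text
0.6319771035291819 0.0 [0.46818817 0.28376924 0.10961951] [1.26211191 0.6666808  6.69548968]
```

View pics/w2.png

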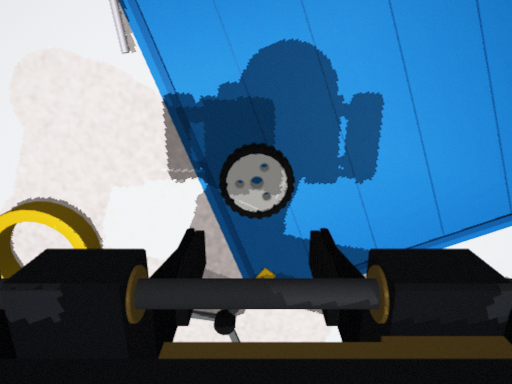

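The wheel is still on the bench at (257,182). The grasp missed it, so I re-measure.

```bash
python3 - <<'E'
from h import *
p=imaging.capture("wrist");s=r.sense();R=np.array(s["ee_rot"]);t=np.array(s["tcp_pos"]);print(t,R.T@(np.array(p["eye"])-t),s["wrist_force"])
print("tcp px",proj(p,t),"below on bench",proj(p,[t[0],t[1],.018]))
print("ray",ray(p,257,181,.018), R.T@(ray(p,257,181,.018)-t))
q=imaging.capture("top");
for d in models.place_of(q,"wheel_face")[:2]: print(d["confidence"],ray(q,d["at"][0]*512,d["at"][1]*384,.018))
q=imaging.capture("scene")
for d in models.place_of(q,"wheel_face")[:2]: print(d["confidence"],ray(q,d["at"][0]*512,d["at"][1]*384,.018))
E
```

```text
[0.46800021 0.28423778 0.10710154] [ 0.08190646 -0.00128984 -0.20490718] [ 0.13001214  0.51925994 -0.38889197]
tcp px [258.3901378  216.30336089] below on bench [259.07875812 180.11567102]
ray [0.46788029 0.28628114 0.018     ] [-0.00148216 -0.00075747  0.0891095 ]
0.62 [0.65844071 0.32402731 0.018     ]
0.53 [0.45048828 0.28132241 0.018     ]
0.64 [0.45823226 0.27140372 0.018     ]
```

```bash
python3 - <<'E'
import cv2
for f in ("w1","w2"):
  a=cv2.imread(f"pics/{f}.png").max(axis=2)
  print(f)
  for v in range(190,262,4): print(v,''.join('#' if a[v,u]<35 else '+' if a[v,u]<90 else '.' for u in range(140,372,3)))
E
```

```text
w1
190 ..............................................................................
194 ..............................................................................
198 +.............................................................................
202 ..............................................................................
206 ..............................................................................
210 ...........................................+.++............+..................
214 ...........................................+++..........+.....................
218 ..........................................+++.......+.........................
222 .........................................+++....+.............................
226 ........................................+++...................................
230 ......##...............................++..............................##+....
234 .....######+..........................++...........................#######....
238 ....########...........+++++......+##++............................########+..
242 ...#########..
[... 1193 characters left out ...]
....................................
230 ................##+..........................................##...............
234 ...............#######...................................#######..............
238 ...............#######...................................#######..............
242 ..............########...................................########.............
246 .............#########...................................#########............
250 ##..........+#########...................................##########..........#
254 ##.........###########.............+....................+###########........+#
258 ##........############...................................############+......+#
```

The picture puts the visible fingertips (rows about 230) 30–40 mm above the reported TCP. That explains closing on air, so I reopen, go back down and check from low height.

Emit:
apply_moves(moves=[[[0, 0, 0], 0], [[0, 0, 0.01], 0], [[0, 0, 0.015], 0], [[0, 0, 0.02], 0], [[0, 0, 0.02], 0]], hand=0.087)

```text
time_s: 4.9
tcp_pos: [0.4634, 0.2804, 0.0333]
ee_rot: [[0.935, -0.354, -0.001], [-0.354, -0.935, -0.001], [-0.001, 0.001, -1.0]]
wrist_force: [1.2, -0.2, -0.6]
gripper_width: 0.928
gripper_force: 0.0
```

Emit:
apply_moves(moves=[[[0, 0, 0.015], 0], [[0, 0, 0.015], 0], [[0, 0, 0.007], 0], [[0, 0, 0], 0]])

```text
time_s: 5.23
tcp_pos: [0.4623, 0.2792, -0.0047]
ee_rot: [[0.935, -0.354, -0.004], [-0.354, -0.935, -0.004], [-0.002, 0.006, -1.0]]
wrist_force: [0.4, -0.7, 1.0]
gripper_width: 0.995
gripper_force: 0.0
```

```bash
python3 - <<'E'
from h import *
p=imaging.capture("wrist");s=r.sense();R=np.array(s["ee_rot"]);t=np.array(s["tcp_pos"])
print(t,s["gripper_width"],s["wrist_force"],s["joints"],R.T@(np.array(p["eye"])-t))
for d in models.place_of(p,"wheel_face")[:2]:
  u,v=d["at"][0]*512,d["at"][1]*384;print(u,v,R.T@(ray(p,u,v,.018)-t))
print(proj(p,t))
cv2.imwrite("pics/w3.png",p["frame"])
E
```

```text
[ 0.46322214  0.28006764 -0.0032206 ] 0.9955684120675321 [0.34722447 0.16969751 0.7602842 ] [ 4.83298676e+01  2.61543198e+01 -2.41662430e+01  5.02340149e-03
 -3.98703318e+01  2.09437482e+01] [ 0.08142157 -0.00059759 -0.20080284]
254.5152 235.81439999999998 [-0.0029388  -0.00163218 -0.02122249]
[257.21452553 217.29162311]
```

View pics/w3.png

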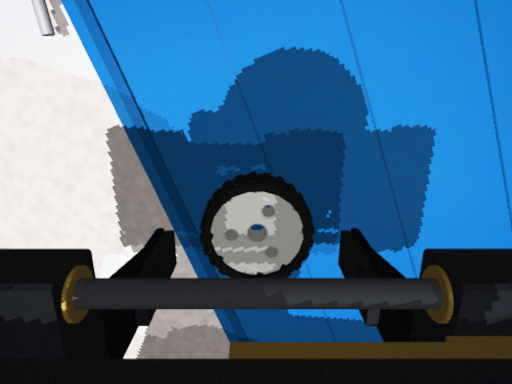

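Emit:
apply_moves(moves=[[[0, 0, 0.004], 0], [[0, 0, 0.004], 0], [[0, 0, 0.0], 0]])

```text
time_s: 5.58
tcp_pos: [0.4637, 0.2807, -0.0099]
ee_rot: [[0.935, -0.354, -0.0], [-0.354, -0.935, 0.0], [-0.0, 0.0, -1.0]]
wrist_force: [-0.4, -0.2, -1.0]
gripper_width: 0.997
gripper_force: 0.0
```

Emit:
apply_moves(moves=[[[0, 0, 0.003], 0], [[0, 0, 0.003], 0], [[0, 0, 0.0], 0]])

```text
time_s: 5.83
tcp_pos: [0.4636, 0.2806, -0.0162]
ee_rot: [[0.935, -0.354, -0.001], [-0.354, -0.935, -0.001], [-0.0, 0.001, -1.0]]
wrist_force: [0.0, -0.1, -0.1]
gripper_width: 1.001
gripper_force: 0.0
```

Emit:
apply_moves(moves=[[[0, 0, 0.003], 0], [[0, 0, 0.002], 0], [[0, 0, 0.0], 0]])

```text
time_s: 6.08
tcp_pos: [0.4637, 0.2806, -0.0212]
ee_rot: [[0.935, -0.354, -0.001], [-0.354, -0.935, -0.001], [-0.0, 0.001, -1.0]]
wrist_force: [0.3, 0.3, 1.2]
gripper_width: 1.002
gripper_force: 0.0
```

```bash
python3 - <<'E'
from h import *
p=imaging.capture("wrist");s=r.sense();R=np.array(s["ee_rot"]);t=np.array(s["tcp_pos"])
print(t,s["gripper_width"],s["wrist_force"])
a=p["frame"].max(axis=2)
for v in range(160,262,4): print(v,''.join('#' if a[v,u]<35 else '+' if a[v,u]<90 else '.' for u in range(140,372,3)))
E
```

```text
[ 0.46378073  0.2806926  -0.02104442] 1.0039310128840297 [-0.65360741  0.10201774  0.54448351]
160 .+++++.....................................+..................................
164 .+++++.....................................+..................................
168 ..+++++....................................++.................................
172 ...+++++....................................+.................................
176 ...+++++.............................................................+........
180 ....+++++............................+++......................................
184 .....+++++......................++#+#########++...............................
188 .....+++++.....................+##################............................
192 ......+++++.................+######################++.........................
196 .......++++................+##########################........................
200 .......+++++.............+############################+.......................
204 ........+++++...........+###########.........###########+.....................
208 .....
[... 452 characters left out ...]
..............####..........+++.....
232 .....######+.++++...+###+...............................####+......#######....
236 ....########.+++++..####.................................###+......########...
240 ...#########..++++++####.................................####......#########..
244 ..##########...++++.###+.................................####+.....##########.
248 .###########...++.++####+..................+.............####......###########
252 ############+...++++####.................................###+.....+###########
256 ############.....+++####.................................####.....+###########
260 ############.....++++###................................+###.......###########
```

Emit:
apply_moves(moves=[[[0, 0, 0.004], 0], [[0, 0, 0.003], 0], [[0, 0, 0.0], 0]])

```text
time_s: 6.38
tcp_pos: [0.4635, 0.2804, -0.0285]
ee_rot: [[0.935, -0.354, -0.001], [-0.354, -0.935, -0.001], [-0.001, 0.001, -1.0]]
wrist_force: [0.2, -0.5, -0.0]
gripper_width: 1.0
gripper_force: 0.0
```

Emit:
apply_moves(moves=[[[0, 0, 0.003], 0], [[0, 0, 0.002], 0], [[0, 0, 0.0], 0]])

```text
time_s: 6.63
tcp_pos: [0.4636, 0.2806, -0.0333]
ee_rot: [[0.935, -0.354, -0.001], [-0.354, -0.935, -0.001], [-0.0, 0.001, -1.0]]
wrist_force: [-0.3, -0.1, 0.0]
gripper_width: 1.001
gripper_force: 0.0
```

Emit:
apply_moves(moves=[[[0, 0, 0.002], 0], [[0, 0, 0.001], 0], [[0, 0, 0.0], 0]])

```text
time_s: 6.88
tcp_pos: [0.4638, 0.2807, -0.036]
ee_rot: [[0.935, -0.354, -0.0], [-0.354, -0.935, -0.0], [-0.0, 0.0, -1.0]]
wrist_force: [-0.5, 0.2, -0.4]
gripper_width: 1.001
gripper_force: 0.0
```

```bash
python3 - <<'E'
from h import *
p=imaging.capture("wrist");s=r.sense();R=np.array(s["ee_rot"]);t=np.array(s["tcp_pos"])
print(t,s["gripper_width"],s["wrist_force"])
a=p["frame"].max(axis=2)
for v in range(180,272,4): print(v,''.join('#' if a[v,u]<35 else '+' if a[v,u]<90 else '.' for u in range(140,372,3)))
E
```

```text
[ 0.46386408  0.28078059 -0.03587013] 0.9983340330692316 [-0.18207433  0.47984317  0.07758452]
180 +++++........................................+................................
184 .+++++.......................................+................................
188 .++++++...............................++...+..+...............................
192 ..+++++..........................+#+##########+...............................
196 ...+++++.......................+###################...........................
200 ...++++++..................+#######################+..........................
204 ....+++++..................############################.......................
208 .....+++++...............+##############################......................
212 .....+++++.............+################################++....................
216 ......+++++............###########+...........+###########+...................
220 .......+++++..........+########...................#########...................
224 .......+++++.........+#######+......................#######+..................
228 .....
[... 203 characters left out ...]
..............#####+.....########...
240 ...#########+++....#####.................................#####.....#########..
244 ..##########++++...####+..................................####+....##########.
248 .###########++++..+####...................................####+....###########
252 ############+++++.#####....................................####...+###########
256 ############++++++####....................................+####...+###########
260 ############+++++++###....................................+####+...###########
264 ############+.++.+#####....................................###.....###########
268 ############...+++#####....................................###+....###########
```

Emit:
apply_moves(moves=[[[0, 0, 0], 0], [[0, 0, 0], 0], [[0, 0, 0], 0], [[0, 0, 0], 0], [[0, 0, 0], 0]], hand=0.05)

```text
time_s: 7.35
tcp_pos: [0.4638, 0.2806, -0.0357]
ee_rot: [[0.935, -0.354, -0.0], [-0.354, -0.935, -0.0], [-0.0, 0.001, -1.0]]
wrist_force: [-1.4, -0.7, 0.6]
gripper_width: 0.721
gripper_force: 30.0
```

Emit:
apply_moves(moves=[[[0, 0, 0], 0], [[0, 0, 0], 0], [[0, 0, 0], 0]])

```text
time_s: 7.6
tcp_pos: [0.4637, 0.2806, -0.0357]
ee_rot: [[0.935, -0.354, -0.0], [-0.354, -0.935, -0.0], [-0.0, 0.001, -1.0]]
wrist_force: [-1.2, -0.5, 0.7]
gripper_width: 0.719
gripper_force: 30.0
```

Emit:
apply_moves(moves=[[[0, 0, -0.02], 0], [[0, 0, -0.035], 0], [[0, 0, -0.035], 0], [[0.013, 0.028, -0.02], 0], [[0.013, 0.03, -0.015], 0]])

```text
time_s: 8.02
tcp_pos: [0.4692, 0.2191, 0.0918]
ee_rot: [[0.936, -0.351, 0.004], [-0.351, -0.936, 0.003], [0.003, -0.005, -1.0]]
wrist_force: [0.3, -1.2, -2.0]
gripper_width: 0.717
gripper_force: 30.0
```

Emit:
apply_moves(moves=[[[0.014, 0.031, 0], 0], [[0.014, 0.031, 0], 0], [[0.014, 0.031, 0], 0], [[0.014, 0.031, 0], 0], [[0.014, 0.031, 0], 0]])

```text
time_s: 8.43
tcp_pos: [0.478, 0.0463, 0.0892]
ee_rot: [[0.935, -0.354, 0.0], [-0.354, -0.935, 0.0], [0.0, -0.001, -1.0]]
wrist_force: [0.7, -0.4, -0.0]
gripper_width: 0.72
gripper_force: 30.0
```

Emit:
apply_moves(moves=[[[0.014, 0.029, 0], 0], [[0, 0, 0], 0], [[0, 0, 0], 0]])

```text
time_s: 8.68
tcp_pos: [0.481, 0.0142, 0.089]
ee_rot: [[0.934, -0.357, -0.0], [-0.357, -0.934, 0.0], [-0.0, -0.0, -1.0]]
wrist_force: [-0.0, 0.6, -0.8]
gripper_width: 0.718
gripper_force: 30.0
```

```bash
python3 - <<'E'
from h import *
p=imaging.capture("wrist");s=r.sense();R=np.array(s["ee_rot"]);t=np.array(s["tcp_pos"])
print(t,s["gripper_width"],s["gripper_force"],s["wrist_force"],s["joints"][5])
for n,z in (("flange",.05),("spindle_tip",.082)):
  for d in models.place_of(p,n)[:2]:
    u,v=d["at"][0]*512,d["at"][1]*384;print(n,d["confidence"],u,v,ray(p,u,v,z))
cv2.imwrite("pics/w4.png",p["frame"])
E
```

```text
[0.48113907 0.01520185 0.0891031 ] 0.7182594571783734 29.999571880325675 [-0.72392144  0.5601463  -0.9172698 ] 48.00311208677359
spindle_tip 0.68 257.9968 113.3952 [ 0.54150037 -0.00828069  0.082     ]
```

View pics/w4.png

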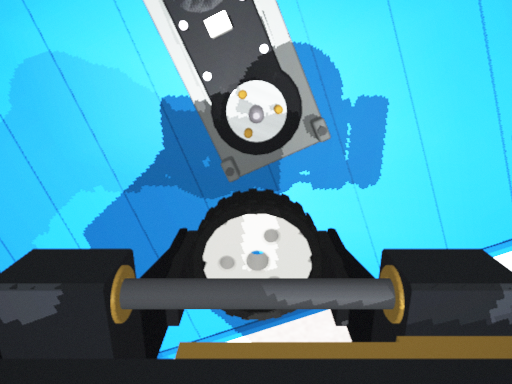

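Hub flange at (256,111), brass studs at (242,95), (278,109) and (248,133), held wheel's bore at (257,261) with holes at (271,236) and (227,262). I measure both.

```bash
python3 - <<'E'
from h import *
p=imaging.capture("wrist");s=r.sense();R=np.array(s["ee_rot"]);t=np.array(s["tcp_pos"]);print(t)
hsv=cv2.cvtColor(p["frame"],cv2.COLOR_BGR2HSV)
m=cv2.inRange(hsv,(10,110,90),(30,255,255));m[:80]=0;m[150:]=0;m[:,:225]=0;m[:,300:]=0
n,l,st,ce=cv2.connectedComponentsWithStats(m)
X=[]
for i in range(1,n):
  if st[i,4]>15: X.append(ray(p,*ce[i],.059)[:2]);print("stud",ce[i],st[i,4],X[-1])
def an(c,q): return np.degrees(np.arctan2(q[1]-c[1],q[0]-c[0]))
if len(X)==3:
  c=np.mean(X,0);print("hub",c,[(round(float(np.hypot(*(q-c))),4),round(float(an(c,q)%120),1)) for q in X])
zt=t[2]+.0357+.018
B=ray(p,257,261,zt)
print("bore approx",B, R.T@(B-t))
for q in ((271,236),(227,262)): print(an(B,ray(p,*q,zt))%120, np.hypot(*(ray(p,*q,zt)-B)[:2]))
g=p["frame"].min(axis=2);a=g[225:285,195:320]
for v in range(0,60,2): print(225+v,''.join('%3d'%(a[v,u]//4) for u in range(20,90,2)))
E
```

```text
[0.4812521  0.01654903 0.0891924 ]
stud [245.67924528  93.35849057] 53 [ 0.55511587 -0.00224322]
stud [281.5        108.42592593] 54 [ 0.53763267 -0.02112149]
stud [251.18181818 132.        ] 55 [0.5301591  0.00343937]
hub [ 0.54096921 -0.00664178] [(0.0148, 17.3), (0.0149, 17.0), (0.0148, 17.0)]
bore approx [0.48034959 0.01798103 0.1428924 ] [-0.00134493 -0.00103397 -0.05369988]
72.77529274013432 0.015026658180785074
71.46377742603158 0.014766896761917992
225   6  6  6 39 53 54 55 56 56 56 56 56 55 55 62 62 62 62 62 62 62 62 62 62 62 62 62 62 63 63 62 60 55 56 56
227   6 12 45 56 56 56 56 56 56 56 56 56 55 55 60 62 62 62 62 62 62 62 62 62 62 62 62 62 62 62 59 56 56 55 56
229  19 54 56 56 56 56 56 56 56 56 56 56 56 55 58 62 62 62 62 62 62 62 62 62 62 61 58 50 45 50 52 54 56 56 56
231  52 56 56 56 56 56 55 55 56 56 55 55 56 61 62 62 62 62 62 62 62 62 62 62 61 52 42 43 43 42 42 48 55 56 56
233  56 56 55 55 56 56 55 55 56 56 56 56 56 60 62 62 62 62 62 62 62 62 62 62 59 41 42 43 43 42 42 43 50 56 56
235  56 56 56 55 56 56 56 55 55 56 55 56 56 58 62 62 62 62 62 62 62 62 62 62 56 42 43 42 
[... 1960 characters left out ...]
2 53 54 54 56 57 55 56 56 56 56 55 55 55
273  55 56 56 56 56 55 55 55 55 55 55 55 56 55 56 56 55 56 56 55 55 55 55 55 55 55 55 55 55 56 55 56 55 56 55
275  55 55 56 55 56 55 56 55 56 55 55 56 55 55 55 55 55 55 56 56 56 56 55 55 56 55 55 55 55 54 54 56 55 55 55
277  50 49 49 50 49 49 49 49 49 49 49 49 49 49 49 49 49 49 49 49 50 49 50 49 50 50 49 45 39 38 39 40 46 49 49
279  13 13 13 13 14 14 13 14 13 14 13 14 14 13 14 14 14 13 14 14 13 14 14 13 13 13 13 13 13 13 13 14 13 13 13
281  15 15 15 15 15 15 15 15 15 16 15 15 14 15 15 15 15 15 16 15 15 15 15 15 15 15 15 15 16 15 15 15 15 15 15
283  17 17 17 16 16 16 17 16 17 16 17 17 16 16 16 16 16 17 16 17 17 17 17 17 17 18 17 17 17 18 18 17 17 17 17
```

Emit:
apply_moves(moves=[[[0.0214, 0.0007, 0], 0], [[0.0214, 0.0007, 0], 0], [[0.0213, 0.0006, 0], 0], [[0, 0, 0], 7], [[0, 0, 0], 7]])

```text
time_s: 9.3
tcp_pos: [0.5414, -0.008, 0.0887]
ee_rot: [[0.819, -0.574, -0.0], [-0.574, -0.819, 0.0], [-0.0, 0.0, -1.0]]
wrist_force: [-0.6, -0.7, -0.9]
gripper_width: 0.716
gripper_force: 30.0
```

Emit:
apply_moves(moves=[[[0, 0, 0], 7], [[0, 0, 0], 7], [[0, 0, 0], 7], [[0, 0, 0], 7], [[0, 0, 0], 7]])

```text
time_s: 9.72
tcp_pos: [0.5405, -0.0076, 0.0891]
ee_rot: [[0.343, -0.939, -0.0], [-0.939, -0.343, 0.0], [-0.0, 0.0, -1.0]]
wrist_force: [-0.6, 0.8, -0.4]
gripper_width: 0.717
gripper_force: 30.0
```

Emit:
apply_moves(moves=[[[0, 0, 0], 7], [[0, 0, 0.008], 0], [[0, 0, 0.008], 0], [[0, 0, 0], 0], [[0, 0, 0], 0]])

```text
time_s: 10.13
tcp_pos: [0.5396, -0.0087, 0.0721]
ee_rot: [[0.232, -0.973, -0.002], [-0.973, -0.232, -0.001], [0.0, 0.002, -1.0]]
wrist_force: [-0.3, 0.0, -1.3]
gripper_width: 0.718
gripper_force: 30.0
```

```bash
python3 - <<'E'
from h import *
T=[]
for i in range(3):
  p=imaging.capture("wrist");s=r.sense();T.append(s["tcp_pos"])
R=np.array(s["ee_rot"]);print(np.array(T),R[:,0],s["wrist_force"],s["joints"][5])
c=proj(p,(T[-1][0],T[-1][1],T[-1][2]+.0537));print(c)
u,v=map(int,c);cr=p["frame"][max(0,v-80):v+40,u-100:u+100]
cv2.imwrite("pics/w5.png",cv2.resize(cr,None,fx=4,fy=4,interpolation=cv2.INTER_CUBIC))
E
```

```text
[[ 0.54018299 -0.00876286  0.0726989 ]
 [ 0.54046281 -0.00883164  0.07306512]
 [ 0.54057687 -0.00885725  0.07329329]] [ 2.30604978e-01 -9.73047443e-01  1.37225294e-04] [-0.37581069 -0.11261105 -1.16177891] -2.9330834246403286
[256.87183969 257.17486422]
```

View pics/w5.png

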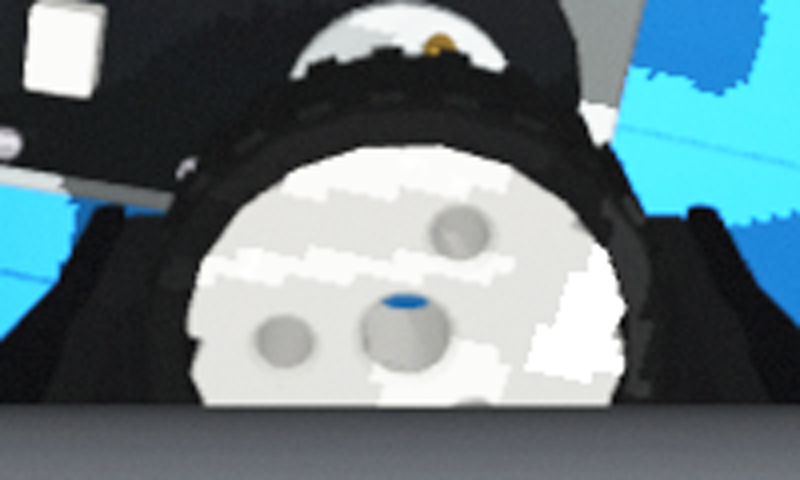

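The picture shows the front stud at crop (440,45), with the matching wheel hole at (460,235) and the bore at (405,333). I compute the alignment.

```bash
python3 - <<'E'
from h import *
p=imaging.capture("wrist");s=r.sense();t=np.array(s["tcp_pos"]);R=np.array(s["ee_rot"])
print(t)
f=cv2.cvtColor(p["frame"],cv2.COLOR_BGR2HSV);m=cv2.inRange(f,(10,110,90),(30,255,255));m[200:]=0;m[:170]=0;m[:,:240]=0;m[:,300:]=0
ys,xs=np.nonzero(m);print(xs.min(),xs.max(),ys.min(),ys.max(),len(xs))
u=xs.mean();v=ys.min()+3.0
S=ray(p,u,v,.059);print("stud",S,"pred",.5410+.015*np.cos(np.radians(-102.9)),-.0066+.015*np.sin(np.radians(-102.9)))
z=t[2]+.0537
B=ray(p,257.2,260.3,z);H=[ray(p,157+460/4,177+235/4,z),ray(p,157+285/4,177+342/4,z)]
print("bore",B,[np.degrees(np.arctan2(*(h-B)[1::-1]))%120 for h in H],[np.hypot(*(h-B)[:2]) for h in H])
E
```

```text
[ 0.54067765 -0.00887535  0.07343203]
263 269 186 190 24
stud [ 0.53837784 -0.02355922  0.059     ] pred 0.5376512482598358 -0.021221417912868325
bore [ 0.54012706 -0.0072239   0.12713203] [np.float64(15.068005750158704), np.float64(18.227754840156827)] [np.float64(0.01497097421911164), np.float64(0.014291595470970643)]
```

Emit:
apply_moves(moves=[[[0, 0, 0.01], 0], [[0, 0, 0.01], 0], [[0, 0, 0.004], 0], [[0, 0, 0.003], 0], [[0, 0, 0], 0]])

```text
time_s: 10.75
tcp_pos: [0.5396, -0.0092, 0.0451]
ee_rot: [[0.229, -0.973, -0.002], [-0.973, -0.229, -0.001], [0.0, 0.002, -1.0]]
wrist_force: [0.3, -0.3, -0.6]
gripper_width: 0.723
gripper_force: 30.0
```

Emit:
apply_moves(moves=[[[0, 0, 0.002], 0], [[0, 0, 0.002], 0], [[0, 0, 0], 0]])

```text
time_s: 11.0
tcp_pos: [0.5404, -0.0089, 0.0421]
ee_rot: [[0.23, -0.973, 0.0], [-0.973, -0.23, 0.0], [-0.0, -0.0, -1.0]]
wrist_force: [-0.0, -0.5, -0.3]
gripper_width: 0.718
gripper_force: 30.0
```

Emit:
apply_moves(moves=[[[0, 0, 0.002], 0], [[0, 0, 0.002], 0], [[0, 0, 0], 0]])

```text
time_s: 11.25
tcp_pos: [0.5406, -0.0089, 0.0381]
ee_rot: [[0.23, -0.973, 0.0], [-0.973, -0.23, 0.0], [0.0, -0.0, -1.0]]
wrist_force: [0.5, 0.4, -1.4]
gripper_width: 0.718
gripper_force: 30.0
```

Emit:
apply_moves(moves=[[[0, 0, 0.0025], 0], [[0, 0, 0.0025], 0], [[0, 0, 0.0025], 0], [[0, 0, 0.0025], 0], [[0, 0, 0], 0]])

```text
time_s: 11.67
tcp_pos: [0.5406, -0.0089, 0.0278]
ee_rot: [[0.23, -0.973, 0.0], [-0.973, -0.23, 0.0], [-0.0, -0.0, -1.0]]
wrist_force: [1.5, -0.3, -1.5]
gripper_width: 0.721
gripper_force: 30.0
```

Emit:
apply_moves(moves=[[[0, 0, 0.0015], 0], [[0, 0, 0.0015], 0], [[0, 0, 0.001], 0], [[0, 0, 0], 0]])

```text
time_s: 12.0
tcp_pos: [0.5406, -0.0089, 0.0241]
ee_rot: [[0.23, -0.973, 0.0], [-0.973, -0.23, 0.0], [0.0, -0.0, -1.0]]
wrist_force: [0.9, 0.6, -1.8]
gripper_width: 0.719
gripper_force: 30.0
```

Emit:
apply_moves(moves=[[[0, 0, 0.001], 0], [[0, 0, 0.001], 0], [[0, 0, 0.001], 0], [[0, 0, 0], 0]])

```text
time_s: 12.33
tcp_pos: [0.5406, -0.0089, 0.0212]
ee_rot: [[0.23, -0.973, 0.0], [-0.973, -0.23, 0.0], [0.0, -0.0, -1.0]]
wrist_force: [1.7, 0.5, -2.1]
gripper_width: 0.715
gripper_force: 30.0
```

Emit:
apply_moves(moves=[[[0, 0, 0.0015], 0], [[0, 0, 0.0015], 0], [[0, 0, 0.001], 0], [[0, 0, 0], 0]])

```text
time_s: 12.67
tcp_pos: [0.5405, -0.0089, 0.0171]
ee_rot: [[0.23, -0.973, 0.0], [-0.973, -0.23, 0.0], [0.0, -0.0, -1.0]]
wrist_force: [2.2, 0.7, -1.4]
gripper_width: 0.716
gripper_force: 30.0
```

Emit:
apply_moves(moves=[[[0, 0, 0.001], 0], [[0, 0, 0.001], 0], [[0, 0, 0.0005], 0], [[0, 0, 0], 0]])

```text
time_s: 13.0
tcp_pos: [0.5406, -0.0089, 0.0147]
ee_rot: [[0.23, -0.973, 0.0], [-0.973, -0.23, 0.0], [0.0, -0.0, -1.0]]
wrist_force: [0.9, 0.4, -0.8]
gripper_width: 0.721
gripper_force: 30.0
```

Emit:
apply_moves(moves=[[[0, 0, 0.0005], 0], [[0, 0, 0.0005], 0], [[0, 0, 0], 0]])

```text
time_s: 13.25
tcp_pos: [0.5406, -0.0089, 0.0142]
ee_rot: [[0.23, -0.973, 0.0], [-0.973, -0.23, -0.0], [0.0, -0.0, -1.0]]
wrist_force: [0.2, 0.9, 3.8]
gripper_width: 0.719
gripper_force: 30.0
```

Contact arrives at the expected home height (0.0142). I press slightly more to confirm.

Emit:
apply_moves(moves=[[[0, 0, 0.0005], 0], [[0, 0, 0.0005], 0], [[0, 0, 0], 0]])

```text
time_s: 13.5
tcp_pos: [0.5406, -0.0089, 0.0142]
ee_rot: [[0.23, -0.973, 0.001], [-0.973, -0.23, -0.0], [0.0, -0.001, -1.0]]
wrist_force: [-1.1, 1.2, 9.8]
gripper_width: 0.721
gripper_force: 30.0
```

Emit:
apply_moves(moves=[[[0, 0, -0.0008], 0], [[0, 0, 0], 0], [[0, 0, 0], 0], [[0, 0, 0], 0], [[0, 0, 0], 0]], hand=0.087)

```text
time_s: 13.92
tcp_pos: [0.5397, -0.0092, 0.013]
ee_rot: [[0.229, -0.973, -0.001], [-0.973, -0.229, -0.0], [-0.0, 0.001, -1.0]]
wrist_force: [0.5, 0.0, 0.6]
gripper_width: 0.97
gripper_force: 0.0
```

Emit:
apply_moves(moves=[[[0, 0, -0.01], 0], [[0, 0, -0.02], 0], [[0, 0, -0.03], 0], [[0, 0, -0.03], 0], [[0.025, -0.0015, 0], 0]])

```text
time_s: 14.33
tcp_pos: [0.5517, -0.0307, 0.1108]
ee_rot: [[0.235, -0.972, 0.013], [-0.972, -0.235, 0.001], [0.002, -0.013, -1.0]]
wrist_force: [0.3, -0.7, 1.3]
gripper_width: 0.999
gripper_force: 0.0
```

Emit:
apply_moves(moves=[[[0.035, -0.0025, 0], 0], [[0.035, -0.0025, 0], 0], [[0.035, -0.0025, 0], 0], [[0.035, -0.002, 0], 0], [[0.015, 0, 0], 0]])

```text
time_s: 14.75
tcp_pos: [0.5932, -0.1852, 0.104]
ee_rot: [[0.227, -0.974, 0.001], [-0.974, -0.227, -0.001], [0.001, -0.001, -1.0]]
wrist_force: [0.3, 0.2, -0.7]
gripper_width: 1.001
gripper_force: 0.0
```

Emit:
apply_moves(moves=[[[0, 0, 0], 0], [[0, 0, 0], 0]])

```text
time_s: 14.92
tcp_pos: [0.5919, -0.1821, 0.1034]
ee_rot: [[0.228, -0.974, -0.001], [-0.974, -0.228, 0.0], [-0.001, 0.001, -1.0]]
wrist_force: [-0.3, 0.6, 0.5]
gripper_width: 1.0
gripper_force: 0.0
```

```bash
python3 - <<'E'
from h import *
p=imaging.capture("wrist");s=r.sense();R=np.array(s["ee_rot"]);t=np.array(s["tcp_pos"]);print(t,s["wrist_force"],s["gripper_width"])
for d in models.place_of(p,"cap")[:2]:
  u,v=d["at"][0]*512,d["at"][1]*384;X=ray(p,u,v,0);print("net",d["confidence"],u,v,X,R.T@(X-t))
f=cv2.cvtColor(p["frame"],cv2.COLOR_BGR2HSV);m=cv2.inRange(f,(5,150,100),(16,255,255));m[270:]=0
n,l,st,ce=cv2.connectedComponentsWithStats(m)
for i in range(1,n):
  if st[i,4]>30:print(st[i],ce[i])
for q in models.cut_out(p,"cap")[:2]: print(q["confidence"],np.array(q["extent"])*[512,384,512,384])
cv2.imwrite("pics/w6.png",p["frame"])
E
```

```text
[ 0.5919022  -0.18122846  0.10355214] [-0.77465768 -0.26135719  0.16761076] 0.9998792735026677
net 0.73 257.6896 120.69120000000001 [ 0.60270363 -0.23049852  0.        ] [0.05049327 0.00072298 0.10352373]
[245 103  30  31 730] [259.29863014 117.86575342]
0.92 [241.5104 103.4112  33.6896  30.4896]
```

View pics/w6.png

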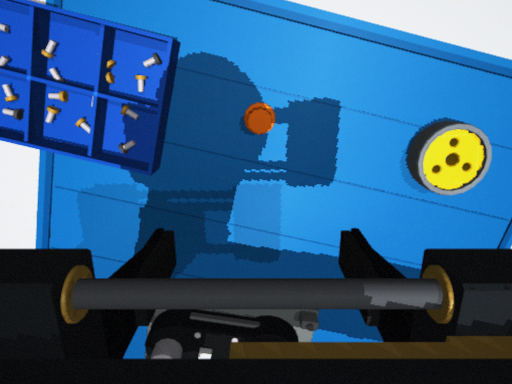

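Cap at (259,118); tray and worn wheel are clear of the fingers. I move above it with a narrower opening.

Emit:
apply_moves(moves=[[[0.026, 0.001, 0.02], 0], [[0.0265, 0.001, 0.025], 0], [[0, 0, 0.02], 0], [[0, 0, 0.02], 0], [[0, 0, 0.013], 0]], hand=0.045)

```text
time_s: 15.48
tcp_pos: [0.6012, -0.2319, 0.0035]
ee_rot: [[0.23, -0.973, -0.003], [-0.973, -0.23, 0.001], [-0.002, 0.003, -1.0]]
wrist_force: [-1.3, -0.0, -0.7]
gripper_width: 0.705
gripper_force: 0.0
```

Emit:
apply_moves(moves=[[[0, 0, 0], 0], [[0, 0, 0], 0], [[0, 0, 0], 0], [[0, 0, 0], 0]])

```text
time_s: 15.82
tcp_pos: [0.6038, -0.2328, 0.0073]
ee_rot: [[0.231, -0.973, 0.003], [-0.973, -0.231, -0.001], [0.001, -0.003, -1.0]]
wrist_force: [-0.2, -0.1, 0.6]
gripper_width: 0.529
gripper_force: 0.0
```

```bash
python3 - <<'E'
from h import *
p=imaging.capture("wrist");s=r.sense();R=np.array(s["ee_rot"]);t=np.array(s["tcp_pos"]);print(t,s["wrist_force"],s["gripper_width"])
f=cv2.cvtColor(p["frame"],cv2.COLOR_BGR2HSV);m=cv2.inRange(f,(5,150,80),(16,255,255));m[276:]=0
n,l,st,ce=cv2.connectedComponentsWithStats(m)
for i in range(1,n):
  if st[i,4]>30:
    print(st[i],ce[i]);x,y,w,h=st[i,:4]
    L=ray(p,x,y+h/2,.027);print("w at .027",w*np.linalg.norm(ray(p,x+1,y,.027)-ray(p,x,y,.027)))
a=p["frame"].max(axis=2)
for v in range(200,276,4): print(v,''.join('o' if m[v,u] else '#' if a[v,u]<35 else '.' for u in range(140,372,3)))
for z in (0,.004,.027): print(z,proj(p,(t[0],t[1],z)))
E
```

```text
[ 0.60361866 -0.23289352  0.00720639] [ 0.18358174 -0.48967387  0.00629293] 0.522966626372808
[ 240  194   41   50 1578] [260.16983523 217.64575412]
w at .027 0.023239256918716422
200 ....................................oooooooooo................................
204 ..................................ooooooooooooo...............................
208 ..................................ooooooooooooo...............................
212 ..................................ooooooooooooo...............................
216 ..................................ooooooooooooo...............................
220 ..................................ooooooooooooo...............................
224 ...................................ooooooooooo................................
228 ....................#..............ooooooooooo............#...................
232 ...................######..........ooooooooooo........######..................
236 ..................#######...........ooooooooo.........#######.................
240 .................########............ooooooo..........########................
244 .................########.............................########................
248 ................#########.............................#########...............
252 ########.......##########.............................##########........######
256 ########......###########.............................###########......#######
260 ########.....############.............................############.....#######
264 ########....#############.............................#############....#######
268 ####......###############.............................##############.......###
272 ###......###############...............................###############......##
0 [257.41333341 211.97946637]
0.004 [257.39944264 214.19472264]
0.027 [257.30920076 228.58621307]
```

Emit:
apply_moves(moves=[[[0, 0.002, 0.01], 0], [[0, 0, 0.01], 0], [[0, 0, 0.01], 0], [[0, 0, 0.006], 0], [[0, 0, 0], 0]])

```text
time_s: 16.28
tcp_pos: [0.5987, -0.2334, -0.0331]
ee_rot: [[0.229, -0.973, -0.005], [-0.973, -0.229, 0.001], [-0.002, 0.004, -1.0]]
wrist_force: [-0.6, 0.2, -0.9]
gripper_width: 0.515
gripper_force: 0.0
```

Emit:
apply_moves(moves=[[[0, 0, 0.0015], 0], [[0, 0, 0], 0]])

```text
time_s: 16.45
tcp_pos: [0.6006, -0.2337, -0.0322]
ee_rot: [[0.23, -0.973, -0.0], [-0.973, -0.23, -0.0], [0.0, 0.0, -1.0]]
wrist_force: [-0.3, -0.4, -0.9]
gripper_width: 0.518
gripper_force: 0.0
```

Emit:
apply_moves(moves=[[[0, 0, 0], 0], [[0, 0, 0], 0], [[0, 0, 0], 0], [[0, 0, 0], 0], [[0, 0, 0], 0]], hand=0.01)

```text
time_s: 16.87
tcp_pos: [0.6008, -0.2337, -0.0317]
ee_rot: [[0.23, -0.973, 0.001], [-0.973, -0.23, -0.0], [0.0, -0.001, -1.0]]
wrist_force: [-0.3, 0.1, 1.3]
gripper_width: 0.228
gripper_force: 17.0
```

Emit:
apply_moves(moves=[[[0, 0, 0], 0], [[0, 0, 0], 0], [[0, 0, 0], 0]])

```text
time_s: 17.12
tcp_pos: [0.6008, -0.2337, -0.0316]
ee_rot: [[0.23, -0.973, 0.0], [-0.973, -0.23, -0.0], [0.0, -0.0, -1.0]]
wrist_force: [-0.6, 0.1, 1.6]
gripper_width: 0.22
gripper_force: 30.0
```

Emit:
apply_moves(moves=[[[0, 0, -0.02], 0], [[0, 0, -0.035], 0], [[0, 0, -0.035], 0], [[-0.0335, 0.001, -0.02], 0], [[-0.0335, 0.001, -0.01], 0]])

```text
time_s: 17.53
tcp_pos: [0.5853, -0.1697, 0.0915]
ee_rot: [[0.227, -0.974, 0.007], [-0.974, -0.227, -0.001], [0.002, -0.006, -1.0]]
wrist_force: [1.3, 0.3, -0.4]
gripper_width: 0.219
gripper_force: 30.0
```

Emit:
apply_moves(moves=[[[-0.0335, 0.001, 0], 0], [[-0.0335, 0.001, 0], 0], [[-0.0335, 0.001, 0], 0], [[-0.0335, 0.001, 0], 0], [[-0.017, 0.001, 0], 0]])

```text
time_s: 17.95
tcp_pos: [0.5425, -0.0204, 0.0881]
ee_rot: [[0.232, -0.973, -0.0], [-0.973, -0.232, 0.001], [-0.001, 0.0, -1.0]]
wrist_force: [-0.2, -0.1, 0.2]
gripper_width: 0.22
gripper_force: 30.0
```

Emit:
apply_moves(moves=[[[-0.0165, 0, 0], 0], [[0, 0, 0], 0], [[0, 0, 0], 0], [[0, 0, 0], 0]])

```text
time_s: 18.28
tcp_pos: [0.5399, -0.0073, 0.088]
ee_rot: [[0.229, -0.973, -0.0], [-0.973, -0.229, -0.0], [0.0, 0.0, -1.0]]
wrist_force: [-0.3, 0.1, 1.0]
gripper_width: 0.217
gripper_force: 30.0
```

```bash
python3 - <<'E'
from h import *
for i in range(3): p=imaging.capture("wrist");s=r.sense();print(s["tcp_pos"])
R=np.array(s["ee_rot"]);t=np.array(s["tcp_pos"]);print(s["wrist_force"],s["gripper_width"],s["gripper_force"])
d=np.array([.5402,-.0072,t[2]])-t;print("to go",R.T@d)
f=cv2.cvtColor(p["frame"],cv2.COLOR_BGR2HSV);m=cv2.inRange(f,(5,150,80),(16,255,255));m[276:]=0
ys,xs=np.nonzero(m);print(xs.min(),xs.max(),ys.min(),ys.max())
for z in (.0316,.0356): print(z,proj(p,t+[0,0,z]),"foot front",proj(p,t+R@[.014,0,-z]))
cv2.imwrite("pics/w7.png",p["frame"])
E
```

```text
[ 0.53997609 -0.00764679  0.08794764]
[ 0.54001536 -0.00780094  0.0879214 ]
[ 0.53999743 -0.00788226  0.08790002]
[-0.11170073  0.22313024 -0.5376984 ] 0.21835466597389586 30.000097495503724
to go [-6.18045065e-04 -3.52899099e-04 -1.24121156e-07]
235 279 216 275
0.0316 [257.1481403  237.42093753] foot front [257.13952173 213.7441003 ]
0.0356 [257.14788756 240.62335888] foot front [257.13696782 216.51713448]
```

View pics/w7.png

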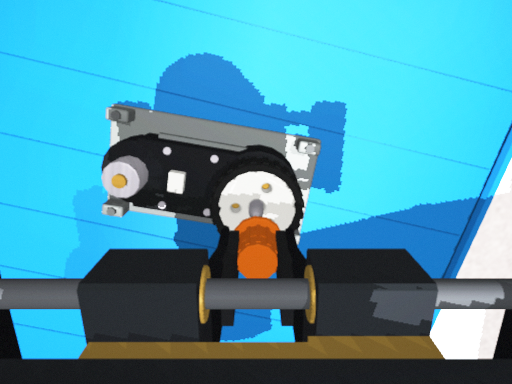

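The wheel is home with brass studs showing in its holes at (266,188) and (235,208), the spindle at (256,208). The cap is aligned above it, so I lower it guardedly.

Emit:
apply_moves(moves=[[[-0.0006, -0.0003, 0.01], 0], [[0, 0, 0.01], 0], [[0, 0, 0.008], 0], [[0, 0, 0.004], 0], [[0, 0, 0], 0]])

```text
time_s: 18.85
tcp_pos: [0.5388, -0.0068, 0.0542]
ee_rot: [[0.229, -0.973, -0.004], [-0.973, -0.229, -0.001], [0.0, 0.004, -1.0]]
wrist_force: [-0.2, -0.2, -0.5]
gripper_width: 0.218
gripper_force: 30.0
```

Emit:
apply_moves(moves=[[[0, 0, 0.002], 0], [[0, 0, 0.002], 0], [[0, 0, 0.002], 0], [[0, 0, 0], 0]])

```text
time_s: 19.18
tcp_pos: [0.54, -0.0063, 0.0499]
ee_rot: [[0.229, -0.973, -0.0], [-0.973, -0.229, 0.0], [-0.0, 0.0, -1.0]]
wrist_force: [0.4, 0.4, -1.1]
gripper_width: 0.221
gripper_force: 30.0
```

Emit:
apply_moves(moves=[[[0, 0, 0.0015], 0], [[0, 0, 0.0015], 0], [[0, 0, 0.0015], 0], [[0, 0, 0], 0]])

```text
time_s: 19.52
tcp_pos: [0.5401, -0.0064, 0.0454]
ee_rot: [[0.23, -0.973, 0.0], [-0.973, -0.23, -0.0], [0.0, -0.0, -1.0]]
wrist_force: [0.9, 0.7, -0.4]
gripper_width: 0.218
gripper_force: 30.0
```

Emit:
apply_moves(moves=[[[0, 0, 0.0015], 0], [[0, 0, 0.0015], 0], [[0, 0, 0.0015], 0], [[0, 0, 0], 0]])

```text
time_s: 19.85
tcp_pos: [0.5402, -0.0064, 0.0408]
ee_rot: [[0.23, -0.973, 0.0], [-0.973, -0.23, -0.0], [0.0, -0.0, -1.0]]
wrist_force: [1.0, -0.8, -0.7]
gripper_width: 0.219
gripper_force: 30.0
```

Emit:
apply_moves(moves=[[[0, 0, 0.001], 0], [[0, 0, 0.001], 0], [[0, 0, 0.001], 0], [[0, 0, 0], 0]])

```text
time_s: 20.18
tcp_pos: [0.5402, -0.0063, 0.0379]
ee_rot: [[0.23, -0.973, 0.0], [-0.973, -0.23, 0.0], [0.0, -0.0, -1.0]]
wrist_force: [1.2, 0.2, -0.4]
gripper_width: 0.222
gripper_force: 30.0
```

Emit:
apply_moves(moves=[[[0, 0, 0.0007], 0], [[0, 0, 0.0005], 0], [[0, 0, 0.0005], 0], [[0, 0, 0], 0]])

```text
time_s: 20.52
tcp_pos: [0.5402, -0.0064, 0.0363]
ee_rot: [[0.23, -0.973, 0.0], [-0.973, -0.23, 0.0], [0.0, -0.0, -1.0]]
wrist_force: [0.6, 0.1, -0.2]
gripper_width: 0.22
gripper_force: 30.0
```

Emit:
apply_moves(moves=[[[0, 0, 0.0005], 0], [[0, 0, 0.0003], 0], [[0, 0, 0], 0]])

```text
time_s: 20.77
tcp_pos: [0.5403, -0.0064, 0.0362]
ee_rot: [[0.23, -0.973, 0.001], [-0.973, -0.23, -0.0], [0.0, -0.001, -1.0]]
wrist_force: [-0.2, 0.7, 4.8]
gripper_width: 0.22
gripper_force: 30.0
```

Contact at the expected height (0.0362 against 0.0364). A light extra press, then release and retreat.

Emit:
apply_moves(moves=[[[0, 0, 0.0006], 0], [[0, 0, 0.0004], 0], [[0, 0, 0], 0]])

```text
time_s: 21.02
tcp_pos: [0.5404, -0.0064, 0.0362]
ee_rot: [[0.23, -0.973, 0.001], [-0.973, -0.23, -0.0], [0.001, -0.001, -1.0]]
wrist_force: [-2.1, 0.6, 10.6]
gripper_width: 0.218
gripper_force: 30.0
```

Emit:
apply_moves(moves=[[[0, 0, -0.001], 0], [[0, 0, 0], 0], [[0, 0, 0], 0], [[0, 0, 0], 0], [[0, 0, 0], 0]], hand=0.05)

```text
time_s: 21.43
tcp_pos: [0.5397, -0.0064, 0.0351]
ee_rot: [[0.229, -0.973, -0.001], [-0.973, -0.229, -0.0], [-0.0, 0.001, -1.0]]
wrist_force: [-0.5, 0.1, 0.5]
gripper_width: 0.508
gripper_force: 0.0
```

Emit:
apply_moves(moves=[[[0, 0, -0.01], 0], [[0, 0, -0.02], 0], [[0, 0, -0.03], 0], [[0, 0, -0.03], 0], [[0, 0, -0.02], 0]])

```text
time_s: 21.85
tcp_pos: [0.5413, -0.0063, 0.1492]
ee_rot: [[0.23, -0.973, 0.004], [-0.973, -0.23, 0.0], [0.001, -0.004, -1.0]]
wrist_force: [0.4, -0.5, 0.7]
gripper_width: 0.574
gripper_force: 0.0
```

Emit:
apply_moves(moves=[[[-0.03, 0, 0], 0], [[-0.03, 0, 0], 0], [[0, 0, 0], 0], [[0, 0, 0], 0]])

```text
time_s: 22.18
tcp_pos: [0.5262, 0.0531, 0.1464]
ee_rot: [[0.232, -0.973, 0.001], [-0.973, -0.232, 0.0], [-0.0, -0.001, -1.0]]
wrist_force: [0.8, -0.9, 0.1]
gripper_width: 0.572
gripper_force: 0.0
```

```bash
python3 - <<'E'
from h import *
p=imaging.capture("wrist");s=r.sense();print(s["tcp_pos"],s["time_s"],s["wrist_force"],s["gripper_width"])
f=cv2.resize(p["frame"][60:260,140:380],None,fx=3,fy=3,interpolation=cv2.INTER_CUBIC)
print(proj(p,(.5405,-.0072,.095)),proj(p,(.5405,-.0072,.068)))
h=cv2.cvtColor(p["frame"],cv2.COLOR_BGR2HSV);m=cv2.inRange(h,(5,150,80),(16,255,255))
n,l,st,ce=cv2.connectedComponentsWithStats(m)
for i in range(1,n):
  if st[i,4]>60: print(st[i],ce[i])
cv2.imwrite("pics/fin.png",f)
E
```

```text
[0.52626316 0.0523568  0.14612355] 22.2333 [ 0.01652805 -0.61151701  0.15130939] 0.5706237438808957
[257.26306528 110.98051483] [257.2930604  108.39725669]
[240  93  34  34 838] [256.14200477 110.25298329]
```

View pics/fin.png

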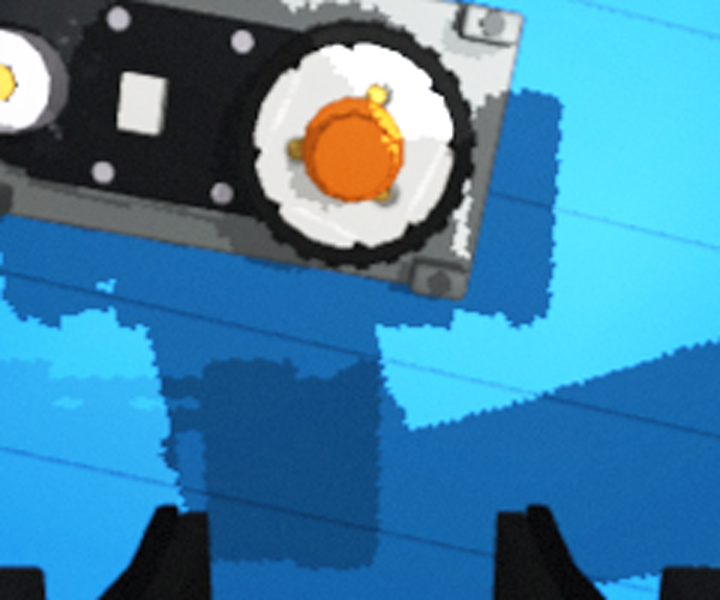

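The cap sits centred on the fitted wheel at crop (352,150), with brass studs showing in all three holes, and the gripper is clear. I hand the job in.

```bash
python3 -c "
from h import *
print(r.finish_job())"
```

```text
the job is handed in; nothing more can be done
None
```

The new wheel is fully home on the hub studs and the orange cap is seated on it and released; the job was handed in at about 22 s, with press forces no higher than about 11 N at any reading (no verdict came back).

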